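Start the flange nut on the pump cover stud

ROBOT

A 7-joint arm with a two-finger parallel gripper is mounted at the origin on the work surface. World frame = base frame: x ahead of the robot, y to its left, z up, the work surface at z = 0. Lengths are in m, angles in rad, forces in N, time in s.
With the tool pointing down it reaches from about 0.4 to 0.85 m from the base axis. Payload 10.4 kg.
Tool frame: the origin (TCP) lies midway between the tips of the shut fingers; the grasp point (between the pads) lies 19 mm behind it; z points along the fingers, x is the direction in which the jaws open and shut, and the axes are right-handed (so a half turn about z gives the same grasp; the last joint's range is limited). The gripper opens to 85 mm and grips with 20 to 120 N. Pads are 22 mm wide; open, the fingers measure 114 mm over their backs; the gripper's body (76 mm by 85 mm) begins 54 mm behind the grasp point. The pads swing forward as they close: fully open they stand 13 mm farther back than shut.
Start: joints at [1.253, 0.332, -0.065, 1.46, 0.022, 1.35, -0.088], TCP at [0.182, -0.598, 0.231] pointing down, gripper open.
Joint ranges: [-2.6, 2.6], [-0.5, 2.12], [-1.47, 1.34], [0.16, 2.42], [-1.27, 4.41], [0.06, 2.06], [-2.6, 2.6]. Speed limits (rad/s): [2.22, 2.22, 2.79, 2.79, 3.14, 3.14, 3.14].

INTERFACE

Orientations are given as a unit quaternion [x, y, z, w].
In Python, from workcell import manip, cams gives the robot as it stands.
- The arm moves only by the tool move_arm, never from a script. Its argument "moves" is a list of rows, each a list of 7 numbers: the turn, a rotation vector about the tool's x, y, z in degrees, then the shift along the tool's x, y, z in m, then the finger opening in m, from 0 to 0.0854. A call has 1 to 10 rows; each row is the pose to reach, as a shift and turn from the pose commanded when the call began, along the tool's axes at that moment; what a row does not reach only later rows make up. A row lasts 1/10 s, in which the tool goes at most 50 mm and 8.59 degrees, less where a joint would pass 70% of its speed; a pose out of reach is approached as far as the arm can. A call with a gripper value outside its range is refused whole. The fingers move at their own pace and stop on an object; "grip_force" is the grip in N (left out, the last holds). Time passes only in rows, so rows that repeat a pose let the fingers close. It gives the time, the measured TCP pose, the force and the opening at its end, in the units of the state.
- manip.get_obs(): the state, without advancing time (a new reading comes with each control period).
- cams.camera(name): name is "scene" or "top" or "wrist"; returns the picture (384x512x3 uint8, red, green, blue); there is no depth.
- cams.camera_params(name): a dict with "fx", "fy", "cx", "cy" (pixels), "dist_coeffs" ([k1, k2, p1, p2, k3] as OpenCV has them; the pictures are not rectified), "xyz" and "rotation" of the camera in the world. Camera axes: x right, y up, looking along -z (the intrinsics and any distortion apply to the point x, -y, -z); pixel columns grow to the right and rows downward; lengths in m; the calibration is good to about 2 mm. A picture is of the moment at which its call begins: read the wrist's pose just before it. camera_params takes no time and is no camera call; for the wrist camera it gives the pose at the moment of the call.
- manip.hand_in(): hands the job in, once; it reports no verdict.
The state is a dict: "clock": time; "joint_pos": joint angles; "joint_velocities": joint speeds; "tau": joint torques, N m; "position": TCP position; "ee_rot": TCP orientation; "ft_force": force on the tool from outside, world axes, zero at the start; "torque": the same for the moment, N m; "grip_width": opening from 0.0 (shut) to 1.0 (fully open).
Only numpy, scipy, OpenCV 4.12 (cv2) and the standard library are available. Lean on these libraries where they do the work, as an engineer would, in place of code of your own. Each camera call takes 0.05 s, during which the arm holds its last target. There are 200 camera calls.

TASK

Pick up the big steel flange nut and set it gently on the stud in the middle of the pump cover, with its three ears in line with the cover's three ribs. Turn it backwards (anticlockwise) until you feel the thread drop in, then turn it clockwise until its flange sits fully down and flat on the cover and is snug, finger-tight so that it stays clamped when let go, but no tighter. Never force the nut against the stud or the cover, and leave everything else on the bench where it is.

Things in the scene. Friction and masses are not known exactly. Their poses are not given: they have to be found in the camera images.
- nut: plain steel flange nut, 0.3 kg, 36 mm high, flange down: flange diameter 68 mm, 8 mm thick, with three ears; above it a hexagon 52 mm across flats. Bore 37 mm. Origin: centre of the underside; z up; x through an ear and a hexagon corner (flats face +-30, +-90, +-150 degrees from x). It is alike every 120 degrees.
- nut_ear (a point): tip of the ear on the nut's x axis, 41.5 mm from the nut's axis, 3 mm above its underside. Ears: 8 mm wide, 6 mm high, at 0, 120, 240 degrees from the nut's x. Inside the bore at each ear's angle is a round thread lug, 4 mm thick, centred 8 mm above the underside, reaching in to 12.5 mm from the axis.
- stand: fixed pump stand: base plate 170 x 140 x 12 mm, grey pump body of diameter 96 mm, on top an aluminium cover disc of diameter 120 mm, its flat top 57 mm above the bench. Three ribs (13 x 5 x 3 mm) on the cover, 45 to 58 mm from the centre, at 0, 120, 240 degrees from x. Outlet with round flange along +x, to 84 mm. The stud stands upright in the middle. Origin: underside, on the stud's axis; z up.
- seat (a point): middle of the cover's flat top, on the stud's axis, 57 mm above the bench. Here the centre of the nut's underside must end. From the drop, a clockwise turn (seen from above) lets the nut down 6.3 mm per 75 degrees, with 1.6 mm axial play; the flange meets the cover after 50 to 105 degrees; 20 later the torque climbs, some 0.3 N m in 10 degrees: snug at 0.15 to 0.25 N m, too tight above 0.45.
- crown (a point): on the stud's axis at the flat top of its thread crown, 20 mm above the cover (give or take 1.3 mm: the stud is screwed in more or less), diameter 34 mm. A smooth nose of diameter 22 mm, tapered at the top, rises 15 mm more. A nut resting here has its underside 13 to 15 mm above the cover. The crown is broken by three gaps 26 degrees wide, 120 degrees apart, where the threads start; their angle varies and is not given.
- nose (a point): top of the stud's nose, 35 mm above the cover. With ears in line with ribs the lugs rest on the crown, 4 to 66 degrees short of a gap's edge (anticlockwise); about 8 degrees past it they fall 8 mm, if the nut is free to, to an underside height of 4 to 7 mm. About 10 degrees of play later a stop tooth (12 degrees wide, 5 mm above the crown) blocks them; its back also blocks clockwise turning on the crown.
- solvent: bystander, leave alone: black closed bottle, diameter 72, 200 high mm; origin at the centre of its underside.
- cup: bystander, leave alone: steel cup, diameter 72 at the rim, 85 high mm; origin at the centre of its underside.
- screwdriver: bystander, leave alone: red-handled screwdriver lying on the bench along its x axis, about 200 long mm; origin at the centre of its underside.
- bearing: bystander, leave alone: steel ring, diameter 52, bore 24, 15 high, lying flat mm; origin at the centre of its underside.
- gasket: bystander, leave alone: black rubber ring, diameter 60, bore 40, 6 high, lying flat mm; origin at the centre of its underside.
- bush: bystander, leave alone: brass cylinder, diameter 32, 35 high, standing mm; origin at the centre of its underside.

How it is judged:
On the way, in this order (a step that is already met when the one before it is completed fails the run):
1. the nut is set on the stud, resting level on the crown, its underside 11 to 17 mm above the cover (horizontal distance between nut and seat below 0.004 m and angle between nut's own z axis and vertical below 0.1 rad and z of nut in the frame of seat between 0.011 and 0.017 m), for 0.2 s.
2. the nut has dropped into the thread gap, its underside 3 to 8.5 mm above the cover (horizontal distance between nut and seat below 0.004 m and angle between nut's own z axis and vertical below 0.1 rad and z of nut in the frame of seat between 0.003 and 0.0085 m), for 0.1 s.
At the end, for the whole second after the job is handed in: the nut is threaded down on the stud with its underside within 2 mm of the cover, within 4 mm of the stud's axis, level within 0.06 rad, snug (still clamped with over 15 N of contact force on stud and cover; its weight alone gives under 5 N), at rest and released (horizontal distance between nut and seat below 0.004 m and angle between nut's own z axis and vertical below 0.06 rad and z of nut in the frame of seat below 0.002 m and contact force between nut and stand above 15 N and linear speed of nut below 0.02 m/s and contact force between nut and the fingers below 0.1 N); the robot touches nothing.
It fails at once if the nut is forced: more than 120 N between the nut and the stand with its stud (contact force between nut and stand above 120 N).
It fails at once if any bystander is moved more than 20 mm (distance of any of solvent, cup, screwdriver, bearing, gasket, bush from where it was at the start of the episode above 0.02 m).
It also fails if it takes over 72 s, if anything falls off the work surface, if the arm or the gripper's body presses on something with over 40 N, if the wrist force passes 120 N, or if a joint passes its speed limit or range.

## Working session

There is one attempt and no reset: what is moved stays moved. The work goes in short steps, Python scripts to look and compute and a tool call to move; the robot and the scene stay as the last step left them, time stands still between calls to the robot, and variables do not carry over. Pictures are saved under pics/ and viewed, about 8 in all and at most 12, crops included, and the job is handed in when it is done.

Besides the shell and the picture viewer there is one more tool, called as name([rows], argument=value, ...), one row to a line, values as JSON. move_arm: Moves the arm, as the interface text tells. Its arguments: {"type":"object","properties":{"moves":{"type":"array","items":{"type":"array","items":{"type":"number"}}},"grip_force":{"type":"number"}},"required":["moves"]}

```bash
ls; mkdir -p pics; python3 - <<'E'
from workcell import manip,cams
import cv2,numpy as np
print(manip.get_obs())
for n in ("scene","top","wrist"):
    print(n,cams.camera_params(n))
ims=[cams.camera(n) for n in ("top","scene","wrist")]
for n,i in zip(("top","scene","wrist"),ims): cv2.imwrite(f'pics/{n}0.png',i[:,:,::-1])
E
```

```text
pics
{'clock': 0.0, 'joint_pos': array([ 1.25344849,  0.33291067, -0.06468537,  1.46096535,  0.02159871,
        1.34991365, -0.08850696]), 'joint_velocities': array([ 0.00110567, -0.000727  ,  0.00079696,  0.00093627, -0.00175883,
       -0.00051922,  0.00117315]), 'tau': array([-5.29517565e-04, -6.25435138e+01,  4.87335725e-02, -3.91603661e+01,
        1.61951274e-02,  9.89074877e-03, -2.06574572e-05]), 'position': array([ 0.18143336, -0.59767611,  0.2304802 ]), 'ee_rot': array([ 8.03274003e-01, -5.95609195e-01, -6.24392084e-04, -4.16966949e-04]), 'ft_force': array([0.70448527, 0.42158921, 0.1140997 ]), 'torque': array([-0.01158533, -0.02564505, -0.0204545 ]), 'grip_width': 0.9962424760742574}
scene {'fx': 426.47478122581333, 'fy': 426.47478122581333, 'cx': 265.2671737948508, 'cy': 194.84152839794746, 'dist_coeffs': array([-0.06787272,  0.        ,  0.        ,  0.        ,  0.        ]), 'xyz': array([1.37537446, 0.37572977, 0.65083795]), 'rotation': array([0.26542619, 0.40911354, 0.74590638, 0.45365044])}
top {'fx': 435.817656605426, 'fy': 435.817656605426, 'cx': 257.24590704292234, 'cy': 190.41207308970732, 'dist_coeffs': array([-3.32231128e-05,  0.00000000e+00,  0.00000000e+00,  0.00000000e+00,
        0.00000000e+00]), 'xyz': array([ 0.49581199, -0.00605706,  1.10456535]), 'rotation': array([-0.00986949,  0.0240291 ,  0.71249688, -0.70119426])}
wrist {'fx': 331.1881681746951, 'fy': 331.1881681746951, 'cx': 254.93878349576067, 'cy': 193.336294704879, 'dist_coeffs': array([-0.07359685,  0.        ,  0.        ,  0.        ,  0.        ]), 'xyz': array([ 0.24874704, -0.5763314 ,  0.37249389]), 'rotation': array([-0.11197695,  0.08402993, -0.58980465,  0.79531793])}
```

View pics/top0.png

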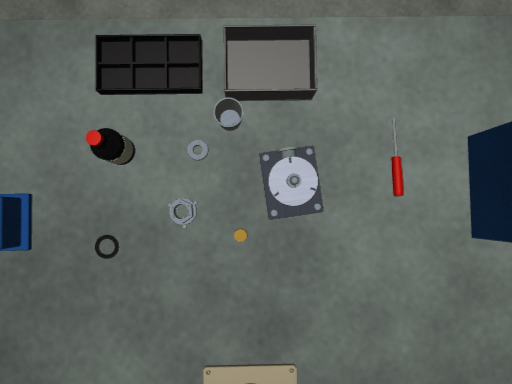

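View pics/scene0.png

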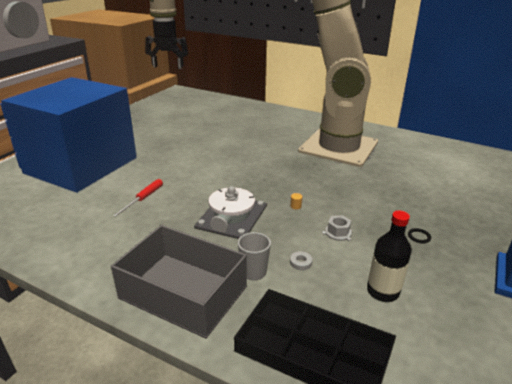

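The top view shows the nut at about (182,211), the stand at (293,181) and the bush at (240,235). I'll measure the nut and stand next.

```bash
cat > h.py <<'E'
from workcell import manip,cams
import cv2,numpy as np
from scipy.spatial.transform import Rotation as R
def rays(P,px):
    K=np.array([[P['fx'],0,P['cx']],[0,P['fy'],P['cy']],[0,0,1]])
    u=cv2.undistortPoints(np.array(px,float).reshape(-1,1,2),K,P['dist_coeffs']).reshape(-1,2)
    d=np.c_[u[:,0],-u[:,1],-np.ones(len(u))]
    return R.from_quat(P['rotation']).apply(d)
def onplane(P,px,z):
    d=rays(P,px); return P['xyz']+d*((z-P['xyz'][2])/d[:,2])[:,None]
def proj(P,X):
    K=np.array([[P['fx'],0,P['cx']],[0,P['fy'],P['cy']],[0,0,1]])
    c=R.from_quat(P['rotation']).inv().apply(np.atleast_2d(X)-P['xyz'])*[1,-1,-1]
    return cv2.projectPoints(c,np.zeros(3),np.zeros(3),K,P['dist_coeffs'])[0].reshape(-1,2)
E
python3 - <<'E'
from h import *
im=cv2.imread('pics/top0.png');P=cams.camera_params('top')
g=cv2.cvtColor(im,cv2.COLOR_BGR2GRAY)
a=cv2.resize(im[186:236,157:207],None,fx=8,fy=8,interpolation=cv2.INTER_CUBIC)
b=cv2.resize(im[141:221,253:333],None,fx=5,fy=5,interpolation=cv2.INTER_CUBIC)
cv2.imwrite('pics/c1.png',np.hstack([a,b]))
# cover ellipse
m=np.uint8(g>140)*255
cs,_=cv2.findContours(m,cv2.RETR_EXTERNAL,cv2.CHAIN_APPROX_NONE)
for c in cs:
    if cv2.contourArea(c)>60:
        (x,y),s,t=cv2.fitEllipse(c); print((x,y),s,t, onplane(P,[(x,y)],0.057),onplane(P,[(x,y)],0.008))
E
```

```text
(253.36402893066406, 374.96649169921875) (17.323904037475586, 130.9304656982422) 89.30827331542969 [[ 0.11034957 -0.01112752  0.057     ]] [[ 0.09231952 -0.01136469  0.008     ]]
(292.7781982421875, 180.80126953125) (46.944034576416016, 47.071434020996094) 100.09541320800781 [[ 0.56780074 -0.11359739  0.057     ]] [[ 0.57116802 -0.1186276   0.008     ]]
```

View pics/c1.png

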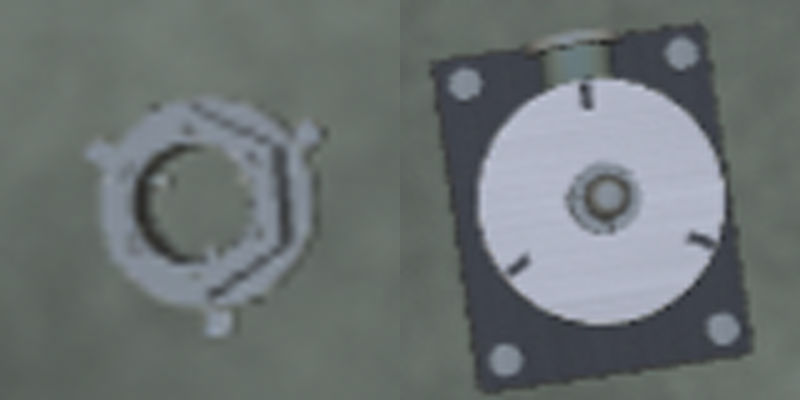

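```bash
python3 - <<'E'
from h import *
P=cams.camera_params('top')
e=(np.array([(95,150),(313,129),(218,330)])+.5)/8-.5+[157,186]
W=onplane(P,e,0.004)
x,y=W[:,0],W[:,1]
c=np.linalg.solve(np.c_[2*x,2*y,np.ones(3)],x*x+y*y)
print('ears',W,'c',c[:2],'r',np.hypot(x-c[0],y-c[1]),np.degrees(np.arctan2(y-c[1],x-c[0])))
e=(np.array([(186,95),(301,239),(118,264)])+.5)/5-.5+[253,141]
W=onplane(P,e,0.060);x,y=W[:,0],W[:,1]
c=np.linalg.solve(np.c_[2*x,2*y,np.ones(3)],x*x+y*y)
print('ribs c',c[:2],'r',np.hypot(x-c[0],y-c[1]),np.degrees(np.arctan2(y-c[1],x-c[0])))
print(R.from_quat(manip.get_obs()['ee_rot']).as_matrix())
Pw=cams.camera_params('wrist');o=manip.get_obs()
T=R.from_quat(o['ee_rot'])
print(T.inv().apply(Pw['xyz']-o['position']),(T.inv()*R.from_quat(Pw['rotation'])).as_matrix())
# camera tilt check vs calibration: base plate bolts
E
```

```text
ears [[0.51692221 0.19538549 0.004     ]
 [0.52242743 0.12697914 0.004     ]
 [0.45983996 0.15731934 0.004     ]] c [0.49957615 0.15956481] r [0.03979959 0.03979959 0.03979959] [  64.16153959  -54.95925182 -176.76568768]
ribs c [ 0.56824082 -0.11396931] r [0.05115686 0.05115686 0.05115686] [   7.67242865 -112.64745018  126.4026588 ]
[[ 2.90543513e-01 -9.56861715e-01 -3.54918590e-04]
 [-9.56861169e-01 -2.90543727e-01  1.02248076e-03]
 [-1.08149207e-03  4.25326639e-05 -9.99999414e-01]]
[-0.00107936 -0.07056641 -0.14200286] [[ 9.99999902e-01  3.77940736e-04  2.31815202e-04]
 [ 4.27386201e-04 -9.60819344e-01 -2.77175046e-01]
 [ 1.17976789e-04  2.77175118e-01 -9.60819411e-01]]
```

```bash
cat >> h.py <<'E'
def go(x,y,z,yaw):
    o=manip.get_obs();T=R.from_quat(o['ee_rot']);M=T.as_matrix()
    G=R.from_matrix(np.array([[np.cos(yaw),np.sin(yaw),0],[np.sin(yaw),-np.cos(yaw),0],[0,0,-1]]))
    print('turn',np.round((T.inv()*G).as_rotvec(degrees=True),2),'shift',np.round(T.inv().apply(np.array([x,y,z])-o['position']),4),
     'yaw',round(np.degrees(np.arctan2(M[1,0],M[0,0])),2),'t',o['clock'],'q7',o['joint_pos'][6])
E
python3 -c "
from h import *
go(.5,-.3,.23,np.radians(-45));go(.4996,.1596,.17,np.radians(-25.9))"
```

```text
turn [-1.000e-02  6.000e-02 -2.811e+01] shift [-0.1924 -0.3913  0.0009] yaw -73.11 t 0.15 q7 -0.08850808174949357
turn [-2.000e-02  6.000e-02 -4.721e+01] shift [-0.6322 -0.5244  0.0614] yaw -73.11 t 0.15 q7 -0.08850808174949357
```

move_arm([
  [0,0,-8,-0.02,-0.045,0,0.085],
  [0,0,-16,-0.04,-0.09,0,0.085],
  [0,0,-22,-0.06,-0.135,0,0.085],
  [0,0,-28,-0.08,-0.18,0,0.085],
  [0,0,-28,-0.11,-0.22,0,0.085],
  [0,0,-28,-0.14,-0.26,0,0.085],
  [0,0,-28,-0.165,-0.3,0,0.085],
  [0,0,-28,-0.19,-0.34,0,0.085],
  [0,0,-28,-0.215,-0.38,0,0.085],
  [0,0,-28,-0.25,-0.4,0,0.085],
])

```text
clock: 1.15
position: [0.4938, -0.2403, 0.2309]
ee_rot: [0.924, -0.383, 0.0, -0.001]
ft_force: [0.7, 0.4, -0.3]
grip_width: 0.992
```

```bash
python3 -c "
from h import *
go(.4996,.1596,.19,np.radians(-25.9))"
```

```text
turn [-6.000e-02  1.000e-02 -1.912e+01] shift [-0.2787 -0.2868  0.0413] yaw -45.02 t 1.15 q7 -0.47991861261279545
```

move_arm([
  [0,0,-5,-0.033,-0.033,0,0.085],
  [0,0,-10,-0.066,-0.066,0,0.085],
  [0,0,-15,-0.1,-0.1,0,0.085],
  [0,0,-19.1,-0.133,-0.135,0,0.085],
  [0,0,-19.1,-0.166,-0.17,0.01,0.085],
  [0,0,-19.1,-0.2,-0.205,0.02,0.085],
  [0,0,-19.1,-0.235,-0.24,0.03,0.085],
  [0,0,-19.1,-0.265,-0.275,0.04,0.085],
  [0,0,-19.1,-0.2787,-0.2868,0.041,0.085],
  [0,0,-19.1,-0.2787,-0.2868,0.041,0.085],
])

```text
clock: 2.15
position: [0.497, 0.1608, 0.1899]
ee_rot: [0.975, -0.222, -0.001, -0.001]
ft_force: [0.0, -0.5, -0.7]
grip_width: 0.992
```

```bash
python3 - <<'E'
from h import *
P=cams.camera_params('wrist');im=cams.camera('wrist')[:,:,::-1].copy();go(.4996,.1596,.009,np.radians(-25.9))
p=proj(P,[.4996,.1596,.003])[0];print(p)
x,y=int(p[0]),int(p[1]);a=60
np.save('pics/w1.npy',np.array([x-a,y-a]))
np.save('pics/Pw.npy',P,allow_pickle=True)
cv2.imwrite('pics/w1.png',cv2.resize(im[y-a:y+a,x-a:x+a],None,fx=5,fy=5,interpolation=cv2.INTER_CUBIC))
E
```

```text
turn [0.01 0.05 0.05] shift [ 0.0014 -0.0019  0.181 ] yaw -25.85 t 2.2 q7 -0.9656544378993406
[258.64506553 171.11466107]
```

View pics/w1.png

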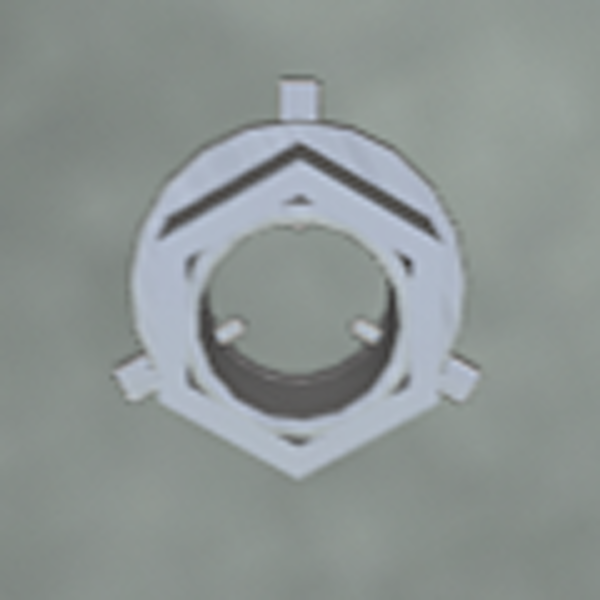

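```bash
python3 - <<'E'
from h import *
P=np.load('pics/Pw.npy',allow_pickle=True).item()
e=(np.array([(300,77),(122,386),(473,386)])+.5)/5-.5+np.load('pics/w1.npy')
W=onplane(P,e,0.004);x,y=W[:,0],W[:,1]
c=np.linalg.solve(np.c_[2*x,2*y,np.ones(3)],x*x+y*y)
print('c',c[:2],np.hypot(x-c[0],y-c[1]),np.degrees(np.arctan2(y-c[1],x-c[0])))
go(c[0],c[1],.009,np.radians(-25.9))
E
```

```text
c [0.49976881 0.16352555] [0.04162051 0.04162051 0.04162051] [  63.74359875 -175.61193199  -55.76983556]
turn [0.01 0.05 0.05] shift [-0.0002 -0.0056  0.181 ] yaw -25.85 t 2.2 q7 -0.9656544378993406
```

move_arm([
  [0,0,0,0,-0.005,0.05,0.085],
  [0,0,0,0,-0.005,0.1,0.085],
  [0,0,0,0,-0.005,0.14,0.085],
  [0,0,0,0,-0.005,0.17,0.085],
  [0,0,0,0,-0.005,0.181,0.085],
  [0,0,0,0,-0.005,0.181,0.07],
  [0,0,0,0,-0.005,0.181,0.06],
], grip_force=30)

```text
clock: 2.9
position: [0.5015, 0.1615, 0.0108]
ee_rot: [0.974, -0.225, 0.001, -0.0]
ft_force: [1.0, 0.3, 0.0]
grip_width: 0.704
```

move_arm([
  [0,0,0,0,0,0,0.05],
  [0,0,0,0,0,0,0.045],
  [0,0,0,0,0,0,0.04],
  [0,0,0,0,0,0,0.04],
  [0,0,0,0,0,0,0.04],
])

```text
clock: 3.4
position: [0.5016, 0.162, 0.0112]
ee_rot: [0.974, -0.225, 0.001, -0.0]
ft_force: [-1.6, -1.3, 7.3]
grip_width: 0.602
```

move_arm([
  [0,0,0,0,0,-0.01,0.04],
  [0,0,0,0,0,-0.05,0.04],
  [0,0,0,0,0,-0.1,0.04],
  [0,0,0,0,0,-0.14,0.04],
  [0,0,0,0,0,-0.14,0.04],
])

```text
clock: 3.9
position: [0.5032, 0.1631, 0.1558]
ee_rot: [0.974, -0.225, 0.005, -0.002]
ft_force: [1.1, -0.3, -3.9]
grip_width: 0.601
```

```bash
python3 - <<'E'
from h import *
o=manip.get_obs();P=cams.camera_params('wrist');im=cams.camera('wrist')[:,:,::-1].copy();go(.568,-.1137,.2,np.radians(37.1))
T=R.from_quat(o['ee_rot'])
p=proj(P,o['position']+T.apply([0,0,-.01]))[0];print(p,o['ft_force'],o['torque'],o['grip_width'])
x,y=int(p[0]),int(p[1]);a=75
np.savez('pics/w2.npz',off=[x-a,y-a],P=P,o=o)
cv2.imwrite('pics/w2.png',cv2.resize(im[y-a:y+a,x-a:x+a],None,fx=4,fy=4,interpolation=cv2.INTER_CUBIC))
E
```

```text
turn [ 1.000e-02 -3.600e-01 -6.311e+01] shift [ 0.1806  0.2188 -0.0471] yaw -26.01 t 3.95 q7 -1.0063953910601264
[256.36203598 265.22629736] [ 1.14107771 -0.30901607 -3.89209018] [ 0.04288668 -0.0448455   0.01713854] 0.6009551597031534
```

View pics/w2.png

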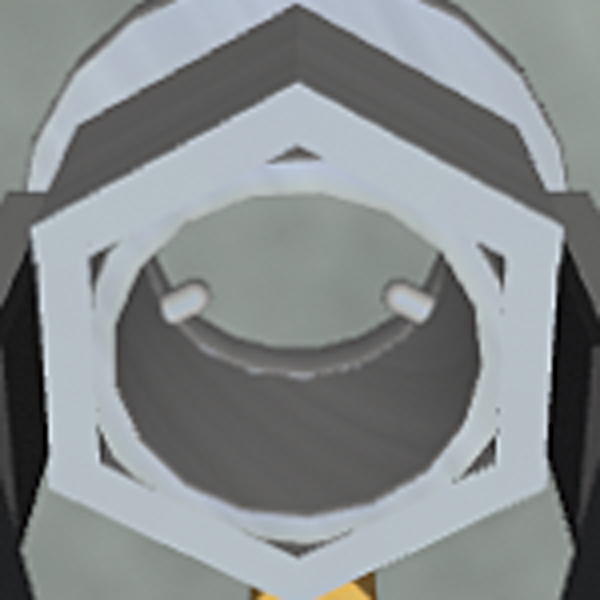

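```bash
python3 - <<'E'
from h import *
d=np.load('pics/w2.npz',allow_pickle=True);P=d['P'].item();o=d['o'].item();T=R.from_quat(o['ee_rot'])
px=(np.array([(298,83),(563,228),(549,487),(300,598),(50,487),(33,228)])+.5)/4-.5+d['off']
for h in (-.0248,-.022,-.028):
    r=T.inv().apply(rays(P,px));c=T.inv().apply(P['xyz']-o['position'])
    X=c+r*((h-c[2])/r[:,2])[:,None]
    m=X.mean(0);print(h,np.round(X[:,:2]*1e3,1).tolist(),m[:2]*1e3,np.hypot(*(X-m)[:,:2].T)*1e3)
E
```

```text
-0.0248 [[-0.5, -30.9], [25.2, -16.0], [25.6, 13.6], [-0.4, 27.6], [-26.4, 13.6], [-26.3, -16.0]] [-0.46825239 -1.32529085] [29.54542398 29.51872525 30.02221371 28.92966413 29.8950909  29.67639907]
-0.022 [[-0.5, -29.9], [25.8, -14.6], [26.2, 15.7], [-0.3, 30.0], [-27.0, 15.6], [-26.9, -14.7]] [-0.46514496  0.34638878] [30.25124851 30.22391196 30.7394285  29.62077849 30.60926878 30.38535252]
-0.028 [[-0.5, -32.0], [24.5, -17.5], [24.8, 11.3], [-0.4, 24.9], [-25.7, 11.3], [-25.6, -17.5]] [-0.47180375 -3.23578186] [28.73876738 28.71279758 29.20253967 28.13981916 29.0788876  28.86616655]
```

```bash
python3 -c "
from h import *
go(.618,-.175,.2,np.radians(37.1))"
```

```text
turn [ 1.000e-02 -3.600e-01 -6.311e+01] shift [ 0.2524  0.252  -0.0468] yaw -26.01 t 3.95 q7 -1.0063953910601264
```

move_arm([
  [0,0,-7,0.028,0.028,-0.02,0.04],
  [0,0,-14,0.056,0.056,-0.04,0.04],
  [0,0,-21,0.084,0.084,-0.046,0.04],
  [0,0,-28,0.112,0.112,-0.046,0.04],
  [0,0,-35,0.14,0.14,-0.046,0.04],
  [0,0,-42,0.168,0.168,-0.046,0.04],
  [0,0,-49,0.196,0.196,-0.046,0.04],
  [0,0,-56,0.224,0.224,-0.046,0.04],
  [0,-0.3,-63.1,0.252,0.252,-0.046,0.04],
  [0,-0.3,-63.1,0.252,0.252,-0.046,0.04],
])

```text
clock: 4.95
position: [0.6155, -0.1828, 0.1926]
ee_rot: [0.949, 0.316, -0.004, -0.0]
ft_force: [-0.4, -0.3, -4.6]
grip_width: 0.604
```

move_arm([
  [0,0,0,0,0,0,0.04],
  [0,0,0,0,0,0,0.04],
  [0,0,0,0,0,0,0.04],
])

```text
clock: 5.25
position: [0.6161, -0.1737, 0.1952]
ee_rot: [0.948, 0.319, -0.003, -0.001]
ft_force: [0.4, 1.0, -3.1]
grip_width: 0.602
```

```bash
python3 - <<'E'
from h import *
o=manip.get_obs();P=cams.camera_params('wrist');im=cams.camera('wrist')[:,:,::-1].copy();go(.568,-.1137,.2,np.radians(37.1))
p=proj(P,[.569,-.112,.06])[0];print(p,o['position'])
x,y=int(p[0]),int(p[1]);a=75
y=max(y,a)
np.savez('pics/w3.npz',off=[x-a,y-a],P=P,o=o)
cv2.imwrite('pics/w3f.png',im)
cv2.imwrite('pics/w3.png',cv2.resize(im[y-a:y+a,x-a:x+a],None,fx=4,fy=4,interpolation=cv2.INTER_CUBIC))
E
```

```text
turn [-0.15  0.25  0.07] shift [-0.0021 -0.0772 -0.0044] yaw 37.17 t 5.3 q7 0.6370998087727817
[254.63299386  90.844467  ] [ 0.61614851 -0.17372277  0.19519197]
```

View pics/w3.png

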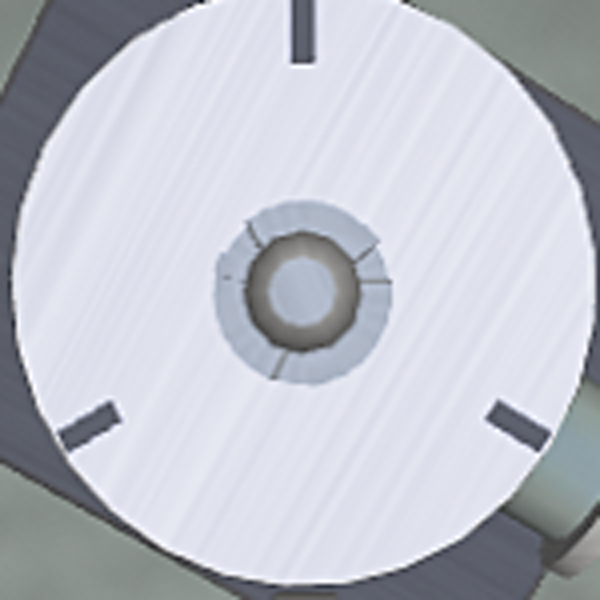

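```bash
python3 - <<'E'
from h import *
d=np.load('pics/w3.npz',allow_pickle=True);P=d['P'].item()
f=lambda q:(np.array(q)+.5)/4-.5+d['off']
W=onplane(P,f([(303,64),(117,409),(491,409)]),0.060);x,y=W[:,0],W[:,1]
c=np.linalg.solve(np.c_[2*x,2*y,np.ones(3)],x*x+y*y)
print('ribs',c[:2],np.hypot(x-c[0],y-c[1]),np.degrees(np.arctan2(y-c[1],x-c[0])))
print('crown',onplane(P,f([(303,292)]),.077),'nose',onplane(P,f([(302,291)]),.092))
im=cv2.imread('pics/w3f.png');m=np.uint8(cv2.cvtColor(im,cv2.COLOR_BGR2GRAY)>195)*255
cs=max(cv2.findContours(m,cv2.RETR_EXTERNAL,cv2.CHAIN_APPROX_NONE)[0],key=cv2.contourArea)
h=cv2.convexHull(cs);W=onplane(P,h.reshape(-1,2),.057)
A=np.c_[2*W[:,:2],np.ones(len(W))];s=np.linalg.lstsq(A,(W[:,:2]**2).sum(1),rcond=None)[0]
print('cover',s[:2],np.sqrt(s[2]+s[0]**2+s[1]**2))
# crown angles in the nut/rib frame (marks)
n=onplane(P,f([(250,224),(376,245),(391,282),(275,378),(222,277)]),.077)-onplane(P,f([(303,292)]),.077)
print(np.degrees(np.arctan2(n[:,1],n[:,0])))
E
```

```text
ribs [ 0.56816951 -0.11096891] [0.04419136 0.04419136 0.04419136] [ 127.35202544 -113.16106356    7.49139631]
crown [[ 0.56774343 -0.1105163   0.077     ]] nose [[ 0.56787132 -0.11083101  0.092     ]]
cover [ 0.56793645 -0.1108824 ] 0.05910688338127431
[ 165.93808046   69.13081401   43.50353631  -71.50036881 -153.09633844]
```

```bash
python3 -c "
from h import *
go(.5686,-.1112,.116,np.radians(37.2))"
```

```text
turn [-0.15  0.25 -0.03] shift [ 0.0003 -0.0786  0.0796] yaw 37.17 t 5.3 q7 0.6370998087727817
```

move_arm([
  [0,0,0,0,-0.025,0,0.04],
  [-0.1,0.2,0,0,-0.05,0.01,0.04],
  [-0.1,0.2,0,0,-0.07,0.03,0.04],
  [-0.1,0.2,0,0,-0.0786,0.05,0.04],
  [-0.1,0.2,0,0,-0.0786,0.07,0.04],
  [-0.1,0.2,0,0,-0.0786,0.078,0.04],
  [-0.1,0.2,0,0,-0.0786,0.078,0.04],
  [-0.1,0.2,0,0,-0.0786,0.078,0.04],
  [-0.1,0.2,0,0,-0.0786,0.078,0.04],
])

```text
clock: 6.2
position: [0.5693, -0.1127, 0.1187]
ee_rot: [0.948, 0.318, 0.0, 0.0]
ft_force: [0.0, -0.2, -3.6]
grip_width: 0.603
```

```bash
python3 - <<'E'
from h import *
go(.5686,-.1112,.110,np.radians(37.2))
o=manip.get_obs();P=cams.camera_params('wrist');im=cams.camera('wrist')[:,:,::-1].copy()
T=R.from_quat(o['ee_rot'])
p=proj(P,o['position']+T.apply([0,0,-.01]))[0];print(p,o['position'],o['ft_force'],T.as_matrix()[:,2])
x,y=int(p[0]),int(p[1]);a=75
np.savez('pics/w4.npz',off=[x-a,y-a],P=P,o=o)
cv2.imwrite('pics/w4.png',cv2.resize(im[y-a:y+a,x-a:x+a],None,fx=4,fy=4,interpolation=cv2.INTER_CUBIC))
E
```

```text
turn [ 0.03 -0.02 -0.12] shift [ 0.0003 -0.0016  0.0086] yaw 37.08 t 6.2 q7 0.5345450185761038
[253.76690753 265.27406602] [ 0.56933732 -0.11265123  0.11865015] [ 0.04131599 -0.19752981 -3.57002624] [ 5.54588393e-04 -1.63076837e-04 -9.99999833e-01]
```

View pics/w4.png

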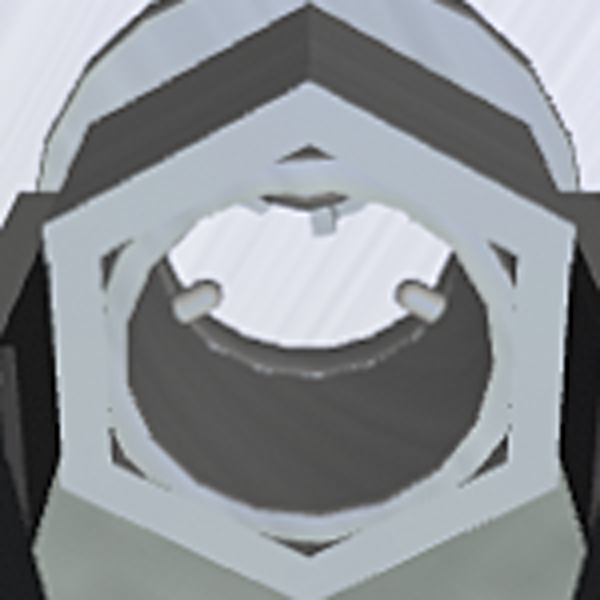

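move_arm([
  [0,0,-0.1,0,-0.0016,0.006,0.04],
  [0,0,-0.1,0,-0.0016,0.012,0.04],
  [0,0,-0.1,0,-0.0016,0.018,0.04],
  [0,0,-0.1,0,-0.0016,0.018,0.04],
  [0,0,-0.1,0,-0.0016,0.018,0.04],
])

```text
clock: 6.75
position: [0.5675, -0.1113, 0.0993]
ee_rot: [0.948, 0.319, -0.001, -0.0]
ft_force: [0.5, -0.4, -3.3]
grip_width: 0.604
```

```bash
cat > look.py <<'E'
from h import *
import sys
n=sys.argv[1]
go(.5686,-.1112,.100,np.radians(37.2))
o=manip.get_obs();P=cams.camera_params('wrist');im=cams.camera('wrist')[:,:,::-1].copy()
T=R.from_quat(o['ee_rot'])
p=proj(P,o['position']+T.apply([0,0,-.01]))[0];print(p,o['position'],o['ft_force'],o['torque'],T.as_matrix()[:,2])
x,y=int(p[0]),int(p[1]);a=75
np.savez(f'pics/{n}.npz',off=[x-a,y-a],P=P,o=o)
cv2.imwrite(f'pics/{n}.png',cv2.resize(im[y-a:y+a,x-a:x+a],None,fx=4,fy=4,interpolation=cv2.INTER_CUBIC))
E
python3 look.py w5
```

```text
turn [-0.07  0.06 -0.01] shift [ 0.0009  0.0006 -0.0007] yaw 37.19 t 6.75 q7 0.5229401343844331
[253.73545118 265.32731678] [ 0.56750123 -0.11129752  0.09926601] [ 0.53461734 -0.43747423 -3.30273002] [-0.01935403 -0.07823913  0.00870709] [-1.51186874e-03  3.63165656e-04 -9.99998791e-01]
```

View pics/w5.png

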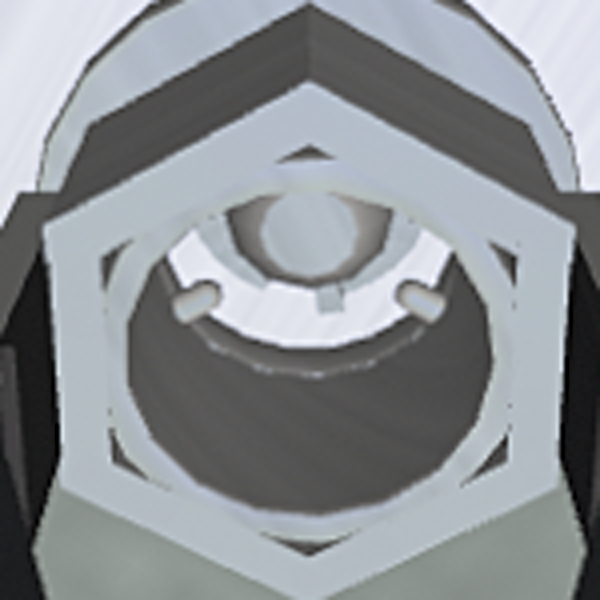

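```bash
python3 - <<'E'
from h import *
d=np.load('pics/w5.npz',allow_pickle=True);P=d['P'].item();o=d['o'].item();T=R.from_quat(o['ee_rot'])
def pl(q,h):
    px=(np.array(q)+.5)/4-.5+d['off']
    r=T.inv().apply(rays(P,px));c=T.inv().apply(P['xyz']-o['position'])
    return (c+r*((h-c[2])/r[:,2])[:,None])*1e3
for h in (-.0235,-.0245): 
    X=pl([(310,82),(575,230),(560,487),(310,600),(60,487),(44,230)],h);print(X.mean(0)[:2],np.hypot(*(X-X.mean(0))[:,:2].T).mean())
for z in (.0907,.092,.0933): print('nose',pl([(309,233)],o['position'][2]-z),pl([(257,233),(356,233)],o['position'][2]-z)[:,0])
print('lugs',pl([(213,292),(407,292)],.004))
E
```

```text
[ 0.5928886  -0.49989274] 29.983087692623272
[ 0.59250962 -1.09782741] 29.73005114351636
nose [[0.50531449 0.3281372  8.56601343]] [-5.966494   6.3547521]
nose [[ 0.5056829  -0.29077527  7.26601343]] [-5.91024488  6.30461365]
nose [[ 0.50605131 -0.90968775  5.96601343]] [-5.85399576  6.2544752 ]
lugs [[-11.26081024   6.09611069   4.        ]
 [ 12.51130682   6.10929437   4.        ]]
```

move_arm([
  [0,0,0,0,0.0003,0.004,0.04],
  [0,0,0,0,0.0003,0.008,0.04],
  [0,0,0,0,0.0003,0.01,0.04],
  [0,0,0,0,0.0003,0.01,0.04],
], grip_force=20)

```text
clock: 7.2
position: [0.5675, -0.1115, 0.0891]
ee_rot: [0.948, 0.319, -0.001, -0.0]
ft_force: [0.4, 0.2, -3.1]
grip_width: 0.602
```

move_arm([
  [0,0,0,0,0,0.002,0.04],
  [0,0,0,0,0,0.003,0.04],
  [0,0,0,0,0,0.003,0.04],
])

```text
clock: 7.5
position: [0.5677, -0.1116, 0.0864]
ee_rot: [0.948, 0.319, -0.001, -0.0]
ft_force: [-0.3, -0.1, -3.2]
grip_width: 0.602
```

move_arm([
  [0,0,0,0,0,0.001,0.04],
  [0,0,0,0,0,0.001,0.04],
])

```text
clock: 7.7
position: [0.5678, -0.1116, 0.0854]
ee_rot: [0.948, 0.319, -0.001, -0.0]
ft_force: [-0.6, -0.5, -3.4]
grip_width: 0.6
```

move_arm([
  [0,0,0,0,0,0.001,0.04],
  [0,0,0,0,0,0.001,0.04],
])

```text
clock: 7.9
position: [0.5677, -0.1116, 0.0844]
ee_rot: [0.948, 0.319, -0.001, -0.0]
ft_force: [0.8, -0.5, -4.3]
grip_width: 0.6
```

move_arm([
  [0,0,0,0,0,0.001,0.04],
  [0,0,0,0,0,0.001,0.04],
])

```text
clock: 8.1
position: [0.5677, -0.1115, 0.0834]
ee_rot: [0.948, 0.319, -0.001, -0.0]
ft_force: [-0.4, 0.3, -3.7]
grip_width: 0.602
```

move_arm([
  [0,0,0,0,0,0.001,0.04],
  [0,0,0,0,0,0.001,0.04],
])

```text
clock: 8.3
position: [0.5677, -0.1116, 0.0824]
ee_rot: [0.948, 0.319, -0.001, -0.0]
ft_force: [-0.7, -0.2, -4.4]
grip_width: 0.602
```

move_arm([
  [0,0,0,0,0,0.0005,0.04],
  [0,0,0,0,0,0.0005,0.04],
])

```text
clock: 8.5
position: [0.5678, -0.1115, 0.0822]
ee_rot: [0.948, 0.319, -0.0, -0.0]
ft_force: [-1.1, -0.0, -1.3]
grip_width: 0.602
```

move_arm([
  [0,0,0,0,0,0,0.0545],
  [0,0,0,0,0,0,0.0545],
  [0,0,0,0,0,0,0.0545],
  [0,0,0,0,0,0,0.0545],
])

```text
clock: 8.9
position: [0.5679, -0.1115, 0.0822]
ee_rot: [0.948, 0.319, -0.0, -0.0]
ft_force: [-1.0, -0.9, 0.8]
grip_width: 0.639
```

```bash
python3 look.py w6
```

```text
turn [-0.03  0.03 -0.01] shift [ 0.0007  0.0001 -0.0178] yaw 37.19 t 8.9 q7 0.5113897067033214
[253.80971079 265.24154877] [ 0.5679458  -0.11152993  0.08219986] [-0.98529513 -0.90281219  0.7968491 ] [ 0.04470127  0.01449883 -0.00934994] [-6.58254004e-04  7.04945695e-05 -9.99999781e-01]
```

View pics/w6.png

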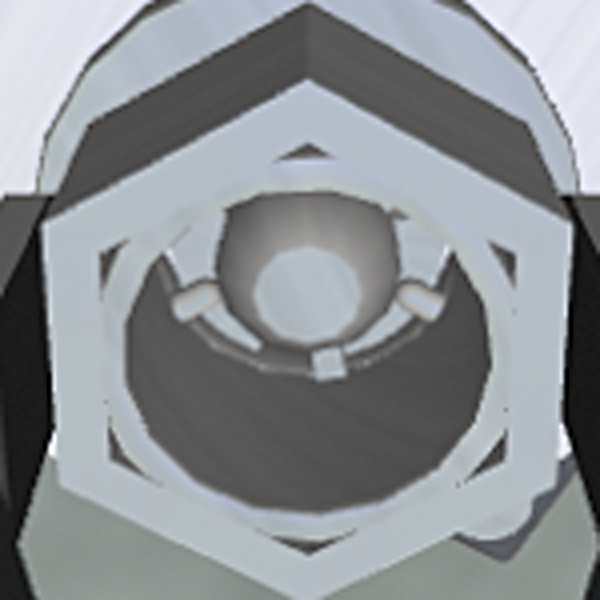

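move_arm([
  [0,0,-5,0,0,0,0.0545],
  [0,0,-10,0,0,0,0.0545],
  [0,0,-15,0,0,0,0.0545],
  [0,0,-20,0,0,0,0.0545],
  [0,0,-25,0,0,0,0.0545],
  [0,0,-30,0,0,0,0.0545],
  [0,0,-30,0,0,0,0.0545],
])

```text
clock: 9.65
position: [0.5678, -0.1116, 0.082]
ee_rot: [0.833, 0.554, -0.0, -0.0]
ft_force: [-0.6, -0.2, 0.2]
grip_width: 0.638
```

```bash
cat > st.py <<'E'
from h import *
o=manip.get_obs();M=R.from_quat(o['ee_rot']).as_matrix()
print('yaw',np.degrees(np.arctan2(M[1,0],M[0,0])).round(2),'pos',o['position'].round(4),'F',o['ft_force'].round(2),'M',o['torque'].round(3),'q7',o['joint_pos'][6].round(2),'g',round(o['grip_width']*85.4,2),o['clock'])
E
python3 st.py
```

```text
yaw 67.26 pos [ 0.5678 -0.1116  0.082 ] F [-0.61 -0.19  0.19] M [ 0.032  0.025 -0.036] q7 1.0 g 54.52 9.65
```

move_arm([
  [0,0,-4,0,0,0,0.0545],
  [0,0,-8,0,0,0,0.0545],
  [0,0,-11,0,0,0,0.0545],
  [0,0,-14,0,0,0,0.0545],
  [0,0,-14,0,0,0,0.0545],
])

```text
clock: 10.15
position: [0.5678, -0.1115, 0.082]
ee_rot: [0.76, 0.65, -0.0, -0.0]
ft_force: [0.4, 0.3, -0.8]
grip_width: 0.637
```

```bash
python3 st.py
```

```text
yaw 81.1 pos [ 0.5678 -0.1115  0.082 ] F [ 0.41  0.28 -0.84] M [ 0.025  0.077 -0.046] q7 1.22 g 54.36 10.15
```

move_arm([
  [0,0,-2,0,0,0,0.0545],
  [0,0,-4,0,0,0,0.0545],
  [0,0,-4,0,0,0,0.0545],
])

```text
clock: 10.45
position: [0.5676, -0.1113, 0.0819]
ee_rot: [0.737, 0.676, -0.0, -0.001]
ft_force: [-0.3, 1.7, -1.3]
grip_width: 0.639
```

```bash
python3 st.py; python3 look.py w7
```

```text
yaw 85.06 pos [ 0.5676 -0.1113  0.0819] F [-0.3   1.67 -1.29] M [ 0.24   0.051 -0.024] q7 1.28 g 54.6 10.45
turn [-9.000e-02  1.000e-02  4.786e+01] shift [ 0.0002  0.0009 -0.0181] yaw 85.06 t 10.45 q7 1.279207217602856
[252.49229014 263.79570583] [ 0.5676361  -0.11131975  0.08192283] [-0.29940908  1.66979786 -1.2920426 ] [ 0.24027722  0.05077223 -0.02390841] [-1.37556071e-03  5.24390266e-04 -9.99998916e-01]
```

View pics/w7.png

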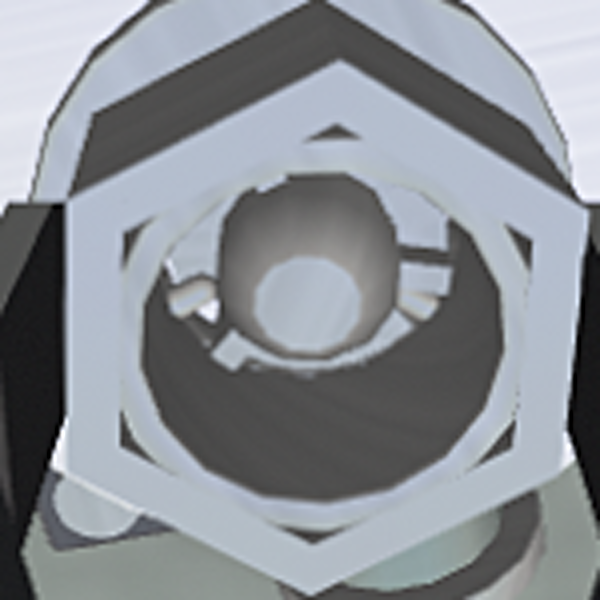

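The nut has tilted slightly: one lug is entering its gap while the fingers hold the rest up. I'll loosen a little and turn a little more.

move_arm([
  [0,0,0,0,0,0,0.0565],
  [0,0,0,0,0,0,0.0565],
  [0,0,-2,0,0,0,0.0565],
  [0,0,-4,0,0,0,0.0565],
  [0,0,-4,0,0,0,0.0565],
])

```text
clock: 11.0
position: [0.5678, -0.1115, 0.0821]
ee_rot: [0.712, 0.702, -0.0, -0.0]
ft_force: [0.2, 1.9, 0.0]
grip_width: 0.661
```

```bash
python3 st.py; python3 look.py w8
```

```text
yaw 89.18 pos [ 0.5678 -0.1115  0.0821] F [0.18 1.89 0.01] M [ 0.195  0.094 -0.036] q7 1.34 g 56.45 11.0
turn [-6.000e-02  1.000e-02  5.198e+01] shift [ 0.0003  0.0008 -0.0179] yaw 89.18 t 11.0 q7 1.3448795306219183
[252.46251696 263.66945208] [ 0.56782258 -0.11150076  0.08205986] [0.17582716 1.89421808 0.00595598] [ 0.19519235  0.09409447 -0.03602556] [-9.67767473e-04  2.71405383e-04 -9.99999495e-01]
```

View pics/w8.png

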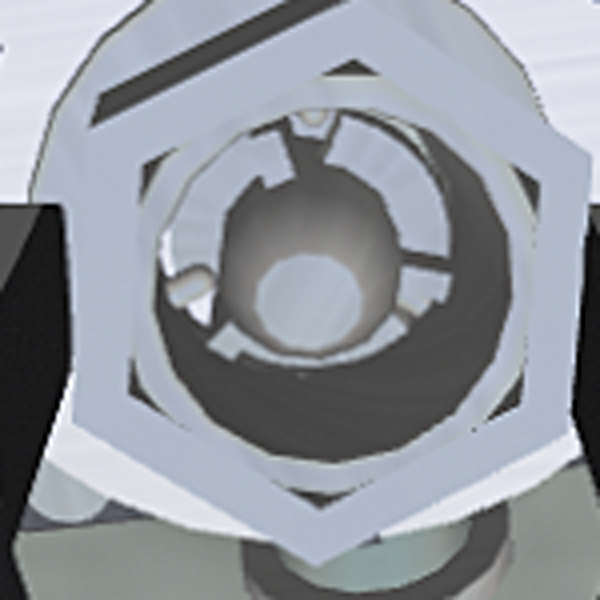

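move_arm([
  [0,0,0,0,0,0,0.06],
  [0,0,0,0,0,0,0.064],
  [0,0,0,0,0,0,0.066],
  [0,0,0,0,0,0,0.066],
  [0,0,0,0,0,0,0.066],
])

```text
clock: 11.55
position: [0.5678, -0.1116, 0.082]
ee_rot: [0.712, 0.702, -0.0, -0.0]
ft_force: [0.2, 0.2, 0.3]
grip_width: 0.771
```

```bash
python3 st.py; cat > hexm.py <<'E'
from h import *
import sys
# bore rim of the top face: inner contour + outer hex by colour/brightness segmentation of the top face
def measure(im,P,o):
    T=R.from_quat(o['ee_rot']);p=proj(P,o['position']+T.apply([0,0,-.01]))[0]
    x,y=int(p[0]),int(p[1]);a=75
    c=cv2.resize(im[y-a:y+a,x-a:x+a],None,fx=4,fy=4,interpolation=cv2.INTER_CUBIC)
    return c,(x-a,y-a)
if __name__=='__main__':
    n=sys.argv[1]
    if len(sys.argv)<3:
        o=manip.get_obs();P=cams.camera_params('wrist');im=cams.camera('wrist')[:,:,::-1].copy()
        c,off=measure(im,P,o);cv2.imwrite(f'pics/{n}.png',c);np.savez(f'pics/{n}.npz',off=off,P=P,o=o)
    c=cv2.imread(f'pics/{n}.png');g=cv2.cvtColor(c,cv2.COLOR_BGR2GRAY)
    e=cv2.Canny(cv2.GaussianBlur(g,(5,5),0),20,60)
    best=[]
    # largest region of near-uniform brightness by flood fill from face seeds
    for s in [(95,400),(540,400),(110,330),(535,330),(80,300),(560,300),(120,400),(520,400),(110,300)]:
        m=np.zeros((602,602),np.uint8)
        cv2.floodFill(g.copy(),m,s,255,2,2,4|cv2.FLOODFILL_MASK_ONLY|(255<<8))
        m=cv2.morphologyEx(m[1:-1,1:-1],cv2.MORPH_OPEN,np.ones((7,7)))
        cs=cv2.findContours(m,cv2.RETR_EXTERNAL,cv2.CHAIN_APPROX_NONE)[0]
        if cs:
            h=cv2.convexHull(max(cs,key=cv2.contourArea));best.append((cv2.contourArea(h),s,cv2.approxPolyDP(h,12,True).reshape(-1,2).tolist()))
    for b in best: print(int(b[0]),b[1],g[b[1][1],b[1][0]],b[2])
E
for n in w6 w7 w8; do echo $n; python3 hexm.py $n x; done; echo w9; python3 hexm.py w9
```

```text
yaw 89.18 pos [ 0.5678 -0.1116  0.082 ] F [0.22 0.18 0.3 ] M [ 0.054 -0.038 -0.022] q7 1.34 g 65.85 11.55
w6
202409 (95, 400) 187 [[311, 85], [565, 224], [554, 481], [526, 516], [295, 599], [60, 481], [48, 229]]
202409 (540, 400) 187 [[311, 85], [565, 224], [554, 481], [526, 516], [295, 599], [60, 481], [48, 229]]
202409 (110, 330) 177 [[311, 85], [565, 224], [554, 481], [526, 516], [295, 599], [60, 481], [48, 229]]
202409 (535, 330) 187 [[311, 85], [565, 224], [554, 481], [526, 516], [295, 599], [60, 481], [48, 229]]
202409 (80, 300) 187 [[311, 85], [565, 224], [554, 481], [526, 516], [295, 599], [60, 481], [48, 229]]
202409 (560, 300) 190 [[311, 85], [565, 224], [554, 481], [526, 516], [295, 599], [60, 481], [48, 229]]
202409 (120, 400) 184 [[311, 85], [565, 224], [554, 481], [526, 516], [295, 599], [60, 481], [48, 229]]
202409 (520, 400) 187 [[311, 85], [565, 224], [554, 481], [526, 516], [295, 599], [60, 481], [48, 229]]
202409 (110, 300) 180 [[311, 85], [565, 224], [554, 481], [526, 516], [295, 599], [60, 481], [48, 229]]
w7
200411 (95, 400) 188 [[344, 66], [577, 207], [583, 245
[... 1869 characters left out ...]
0]]
217316 (540, 400) 182 [[450, 0], [599, 158], [574, 432], [322, 564], [87, 425], [104, 146], [375, 0]]
217316 (110, 330) 184 [[450, 0], [599, 158], [574, 432], [322, 564], [87, 425], [104, 146], [375, 0]]
217316 (535, 330) 178 [[450, 0], [599, 158], [574, 432], [322, 564], [87, 425], [104, 146], [375, 0]]
44649 (80, 300) 186 [[275, 0], [82, 366], [30, 384], [40, 184], [67, 103], [162, 0]]
217316 (560, 300) 183 [[450, 0], [599, 158], [574, 432], [322, 564], [87, 425], [104, 146], [375, 0]]
217316 (120, 400) 183 [[450, 0], [599, 158], [574, 432], [322, 564], [87, 425], [104, 146], [375, 0]]
217316 (110, 300) 183 [[450, 0], [599, 158], [574, 432], [322, 564], [87, 425], [104, 146], [375, 0]]
```

```bash
cat > pnp.py <<'E'
from h import *
import sys,json
def pose(n,corn):   # corn: {nut angle: (x,y) crop px}
    d=np.load(f'pics/{n}.npz',allow_pickle=True);P=d['P'].item()
    a=np.radians(np.array(list(corn)));r=.052/np.sqrt(3)
    X=np.c_[r*np.cos(a),r*np.sin(a),np.full(len(a),.036)]
    px=(np.array(list(corn.values()))+.5)/4-.5+d['off']
    K=np.array([[P['fx'],0,P['cx']],[0,P['fy'],P['cy']],[0,0,1]])
    for f in (cv2.SOLVEPNP_IPPE,):
        ok,rv,tv,er=cv2.solvePnPGeneric(X,px,K,P['dist_coeffs'],flags=f)
        for q,t,e in zip(rv,tv,er):
            F=R.from_quat(P['rotation'])*R.from_matrix(np.diag([1,-1,-1]))
            N=(F*R.from_rotvec(q.ravel())).as_matrix();c=P['xyz']+F.apply(t.ravel())
            print(n,'under',np.round((c-[.568,-.111,.057])*1e3,1),'zaxis',N[:,2].round(3),'tilt',np.arccos(N[2,2]).round(3),'yaw',np.degrees(np.arctan2(N[1,0],N[0,0])).round(1),'err',float(e[0]).__round__(2))
if __name__=='__main__':
    pose('w6',{-60:(309,600),0:(558,489),60:(573,225),120:(309,81),180:(43,225),240:(62,487)})
    pose('w7',{-60:(312,596),0:(568,475),60:(589,206),120:(341,60),180:(67,205),240:(68,475)})
    pose('w8',{-60:(318,565),0:(572,433),60:(592,156),180:(65,200),240:(72,425)})
    pose('w9',{-60:(322,568),0:(579,436),60:(604,157),180:(99,144),240:(82,427)})
E
python3 pnp.py
```

```text
w6 under [ 0.   0.6 12.9] zaxis [-0.003 -0.008  1.   ] tilt 0.009 yaw 7.3 err 0.37
w6 under [ 16.7 -22.3  32.4] zaxis [-0.526  0.708  0.471] tilt 1.08 yaw 21.7 err 5.78
w7 under [-1.5 -0.6 12.1] zaxis [-0.028  0.079  0.996] tilt 0.084 yaw 52.5 err 0.51
w7 under [24.8  2.8 28.7] zaxis [-0.844 -0.02   0.535] tilt 1.006 yaw 69.9 err 4.98
w8 under [-7.2  1.  11.7] zaxis [0.034 0.021 0.999] tilt 0.04 yaw 59.6 err 2.77
w8 under [24.4  1.8 29.8] zaxis [-0.889 -0.004  0.458] tilt 1.095 yaw 75.5 err 5.17
w9 under [-1.2 -0.6 10. ] zaxis [-0.151  0.126  0.98 ] tilt 0.198 yaw 54.5 err 0.66
w9 under [20.   8.2 21.7] zaxis [-0.771 -0.147  0.619] tilt 0.903 yaw 71.6 err 3.36
```

move_arm([
  [0,0,0,0,0,0,0.056],
  [0,0,0,0,0,0,0.056],
  [0,0,0,0,0,0,0.056],
  [0,0,-2,0,0,0,0.056],
  [0,0,-4,0,0,0,0.056],
  [0,0,-4,0,0,0,0.056],
], grip_force=20)

```text
clock: 12.2
position: [0.5681, -0.1112, 0.0822]
ee_rot: [0.687, 0.727, 0.0, -0.0]
ft_force: [0.4, 2.0, 1.7]
grip_width: 0.657
```

```bash
python3 st.py; python3 hexm.py w10 | head -2
```

```text
yaw 93.24 pos [ 0.5681 -0.1112  0.0822] F [0.38 1.95 1.67] M [ 0.568 -0.048 -0.01 ] q7 1.41 g 56.07 12.2
240084 (95, 400) 184 [[448, 0], [589, 155], [558, 429], [298, 553], [70, 399], [34, 171], [60, 99], [151, 0]]
240084 (540, 400) 184 [[448, 0], [589, 155], [558, 429], [298, 553], [70, 399], [34, 171], [60, 99], [151, 0]]
```

```bash
python3 -c "
from pnp import *
pose('w10',{-60:(299,557),0:(562,432),60:(593,153),240:(66,401)})"
```

```text
w10 under [-1.  -1.   9.7] zaxis [-0.198  0.095  0.976] tilt 0.221 yaw 56.8 err 0.51
w10 under [21.3 11.2 18.5] zaxis [-0.762 -0.242  0.601] tilt 0.927 yaw 75.0 err 2.02
```

move_arm([
  [0,0,0,0,0,0,0.06],
  [0,0,0,0,0,0,0.066],
  [0,0,0,0,0,0,0.066],
  [0,0,0,0,0,0,0.066],
])

```text
clock: 12.65
position: [0.5677, -0.1118, 0.0819]
ee_rot: [0.687, 0.726, -0.0, -0.0]
ft_force: [0.2, 0.4, -0.7]
grip_width: 0.771
```

```bash
python3 st.py; python3 hexm.py w11 | head -2
```

```text
yaw 93.16 pos [ 0.5677 -0.1118  0.0819] F [ 0.24  0.39 -0.73] M [0.052 0.016 0.005] q7 1.41 g 65.81 12.65
223637 (95, 400) 184 [[182, 0], [293, 0], [570, 211], [582, 349], [540, 457], [301, 561], [75, 445], [37, 337], [65, 131], [105, 63]]
223637 (540, 400) 182 [[182, 0], [293, 0], [570, 211], [582, 349], [540, 457], [301, 561], [75, 445], [37, 337], [65, 131], [105, 63]]
```

```bash
python3 -c "
from pnp import *
pose('w11',{-60:(301,565),0:(545,460),60:(574,209),240:(70,448)})
im=cv2.imread('pics/w11.png');print(im.shape)"
```

```text
w11 under [-2.8 -0.3  7.5] zaxis [0.041 0.009 0.999] tilt 0.042 yaw 61.2 err 0.37
w11 under [33.9  5.8 24.4] zaxis [-0.924 -0.121  0.362] tilt 1.2 yaw 82.7 err 4.09
(600, 600, 3)
```

View pics/w11.png

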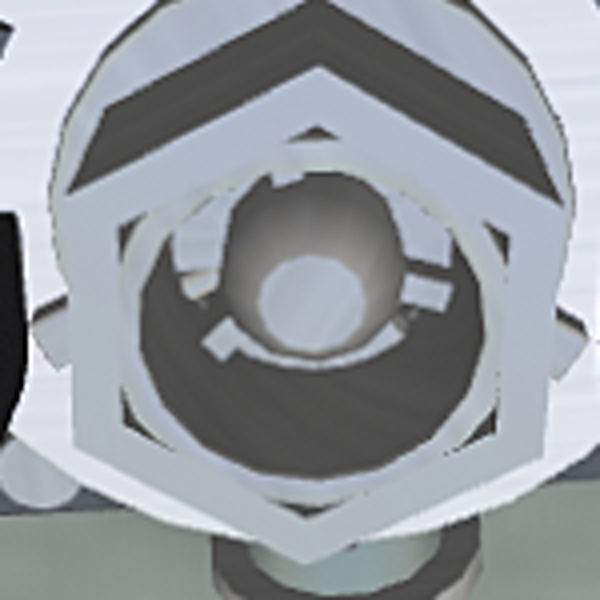

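The nut is level and down in the gaps, with the lugs sunk beside the teeth. I'll refine its pose with all six corners: top (318,66), right-upper (568,209), left-upper (67,193).

```bash
python3 -c "
from pnp import *
pose('w11',{-60:(304,565),0:(545,460),60:(570,208),120:(318,66),180:(66,192),240:(71,446)})"
```

```text
w11 under [-0.8  0.5  5.6] zaxis [ 0.008 -0.01   1.   ] tilt 0.013 yaw 61.5 err 0.41
w11 under [27.   1.2 23.1] zaxis [-0.855 -0.034  0.518] tilt 1.026 yaw 74.9 err 4.82
```

move_arm([
  [0,0,0,0,0,0.003,0.062],
  [0,0,0,0,0,0.006,0.058],
  [0,0,0,0,0,0.006,0.0545],
  [0,0,0,0,0,0.006,0.0545],
  [0,0,0,0,0,0.006,0.0545],
], grip_force=40)

```text
clock: 13.2
position: [0.5678, -0.1115, 0.076]
ee_rot: [0.687, 0.727, -0.0, -0.0]
ft_force: [-0.5, -0.5, 0.1]
grip_width: 0.637
```

move_arm([
  [0,0,4,0,0,0,0.0545],
  [0,0,8,0,0,0,0.0545],
  [0,0,12,0,0,0,0.0545],
  [0,0,16,0,0,0,0.0545],
  [0,0,20,0,0,0,0.0545],
  [0,0,20,0,0,0,0.0545],
])

```text
clock: 13.8
position: [0.5678, -0.1115, 0.0762]
ee_rot: [0.803, 0.596, -0.0, -0.0]
ft_force: [0.8, -0.1, -0.1]
grip_width: 0.635
```

```bash
python3 st.py
```

```text
yaw 73.14 pos [ 0.5678 -0.1115  0.0762] F [ 0.85 -0.14 -0.1 ] M [-0.046 -0.019 -0.019] q7 1.08 g 54.26 13.8
```

move_arm([
  [0,0,4,0,0,0,0.0545],
  [0,0,8,0,0,0,0.0545],
  [0,0,12,0,0,0,0.0545],
  [0,0,16,0,0,0,0.0545],
  [0,0,20,0,0,0,0.0545],
  [0,0,24,0,0,0,0.0545],
  [0,0,28,0,0,0,0.0545],
  [0,0,30,0,0,0,0.0545],
])

```text
clock: 14.6
position: [0.5677, -0.1115, 0.076]
ee_rot: [0.93, 0.368, -0.001, -0.0]
ft_force: [0.5, 0.3, -1.0]
grip_width: 0.636
```

```bash
python3 st.py; python3 hexm.py w12 |head -1
```

```text
yaw 43.18 pos [ 0.5677 -0.1115  0.076 ] F [ 0.54  0.33 -1.04] M [ 0.028 -0.03   0.004] q7 0.6 g 54.32 14.6
225747 (95, 400) 187 [[504, 38], [554, 106], [573, 169], [560, 437], [339, 569], [90, 479], [46, 223], [324, 0], [456, 0]]
```

```bash
python3 -c "
from pnp import *
pose('w12',{-60:(339,573),0:(564,440),180:(43,222),240:(86,482)})"
```

```text
w12 under [-2.   1.2  3.8] zaxis [0.041 0.013 0.999] tilt 0.043 yaw 17.3 err 0.71
w12 under [ 22.4 -25.4  21.1] zaxis [-0.629  0.688  0.362] tilt 1.2 yaw 33.5 err 4.59
```

move_arm([
  [0,0,4,0,0,0,0.0545],
  [0,0,8,0,0,0,0.0545],
  [0,0,12,0,0,0,0.0545],
  [0,0,16,0,0,0,0.0545],
  [0,0,18,0,0,0,0.0545],
  [0,0,18,0,0,0,0.0545],
])

```text
clock: 15.25
position: [0.5677, -0.1115, 0.076]
ee_rot: [0.976, 0.219, -0.001, -0.0]
ft_force: [0.3, -0.5, -0.7]
grip_width: 0.636
```

```bash
python3 st.py; python3 hexm.py w13 |head -1
```

```text
yaw 25.3 pos [ 0.5677 -0.1115  0.076 ] F [ 0.28 -0.5  -0.74] M [0.05  0.037 0.034] q7 0.32 g 54.29 15.25
219313 (95, 400) 186 [[550, 102], [569, 167], [553, 429], [335, 560], [83, 463], [46, 211], [334, 0], [458, 0]]
```

move_arm([
  [0,0,4,0,0,0,0.0545],
  [0,0,8,0,0,0,0.0545],
  [0,0,10,0,0,0,0.0545],
  [0,0,10,0,0,0,0.0545],
])

```text
clock: 15.7
position: [0.5678, -0.1115, 0.076]
ee_rot: [0.991, 0.133, -0.001, -0.0]
ft_force: [-1.5, -0.9, 0.0]
grip_width: 0.64
```

```bash
python3 st.py
```

```text
yaw 15.29 pos [ 0.5678 -0.1115  0.076 ] F [-1.54 -0.85  0.02] M [-0.011  0.027  0.004] q7 0.15 g 54.68 15.7
```

move_arm([
  [0,0,3,0,0,0,0.0545],
  [0,0,6,0,0,0,0.0545],
  [0,0,6,0,0,0,0.0545],
])

```text
clock: 16.0
position: [0.5677, -0.1116, 0.076]
ee_rot: [0.997, 0.081, -0.001, -0.0]
ft_force: [0.3, 0.2, -0.8]
grip_width: 0.637
```

```bash
python3 st.py; python3 hexm.py w14 |head -1
```

```text
yaw 9.28 pos [ 0.5677 -0.1116  0.076 ] F [ 0.34  0.23 -0.79] M [-0.057  0.039 -0.   ] q7 0.06 g 54.4 16.0
212490 (95, 400) 186 [[500, 30], [566, 160], [549, 419], [333, 548], [86, 456], [46, 208], [344, 0], [463, 0]]
```

move_arm([
  [0,0,3,0,0,0,0.0545],
  [0,0,6,0,0,0,0.0545],
  [0,0,6,0,0,0,0.0545],
])

```text
clock: 16.35
position: [0.5677, -0.1116, 0.076]
ee_rot: [1.0, 0.029, -0.001, -0.0]
ft_force: [-0.6, 0.8, -0.5]
grip_width: 0.638
```

```bash
python3 st.py
```

```text
yaw 3.29 pos [ 0.5677 -0.1116  0.076 ] F [-0.59  0.77 -0.54] M [-0.048  0.014  0.021] q7 -0.04 g 54.5 16.35
```

move_arm([
  [0,0,2,0,0,0,0.0545],
  [0,0,4,0,0,0,0.0545],
  [0,0,4,0,0,0,0.0545],
])

```text
clock: 16.65
position: [0.5678, -0.1116, 0.076]
ee_rot: [1.0, -0.006, -0.0, 0.0]
ft_force: [-0.1, -0.1, -0.7]
grip_width: 0.641
```

```bash
python3 st.py; python3 hexm.py w15 |head -1
```

```text
yaw -0.67 pos [ 0.5678 -0.1116  0.076 ] F [-0.12 -0.15 -0.72] M [-0.108 -0.007  0.015] q7 -0.1 g 54.73 16.65
209991 (95, 400) 184 [[492, 26], [558, 154], [546, 413], [329, 544], [83, 455], [41, 210], [344, 0], [460, 0]]
```

move_arm([
  [0,0,2,0,0,0,0.0545],
  [0,0,4,0,0,0,0.0545],
  [0,0,4,0,0,0,0.0545],
])

```text
clock: 17.0
position: [0.5678, -0.1116, 0.0761]
ee_rot: [0.999, -0.041, -0.0, -0.0]
ft_force: [0.3, -0.1, 0.3]
grip_width: 0.639
```

```bash
python3 st.py
```

```text
yaw -4.71 pos [ 0.5678 -0.1116  0.0761] F [ 0.34 -0.11  0.29] M [-0.019 -0.02   0.005] q7 -0.17 g 54.59 17.0
```

move_arm([
  [0,0,2,0,0,0,0.0545],
  [0,0,4,0,0,0,0.0545],
  [0,0,4,0,0,0,0.0545],
])

```text
clock: 17.3
position: [0.5678, -0.1115, 0.0761]
ee_rot: [0.997, -0.076, -0.001, -0.0]
ft_force: [0.7, -0.1, -0.1]
grip_width: 0.641
```

```bash
python3 st.py; python3 hexm.py w16 |head -1
```

```text
yaw -8.7 pos [ 0.5678 -0.1115  0.0761] F [ 0.67 -0.1  -0.13] M [0.025 0.016 0.034] q7 -0.24 g 54.73 17.3
210083 (95, 400) 184 [[491, 26], [558, 154], [546, 413], [332, 544], [80, 453], [45, 208], [340, 0], [458, 0]]
```

```bash
python3 -c "
from pnp import *
pose('w14',{-60:(333,552),0:(553,422),60:(570,159),180:(42,207),240:(82,459)})
pose('w15',{-60:(329,548),0:(550,416),60:(562,153),180:(38,209),240:(79,458)})
pose('w16',{-60:(332,548),0:(550,416),60:(562,153),180:(41,207),240:(76,456)})"
```

```text
w14 under [-2.2  2.9  2.4] zaxis [0.067 0.007 0.998] tilt 0.067 yaw -17.5 err 1.16
w14 under [  7.5 -25.8  21.7] zaxis [-0.222  0.861  0.458] tilt 1.095 yaw -0.1 err 6.07
w15 under [-2.   3.4  2. ] zaxis [ 0.073 -0.01   0.997] tilt 0.074 yaw -26.9 err 1.04
w15 under [  2.9 -26.7  21.2] zaxis [-0.074  0.886  0.457] tilt 1.096 yaw -9.5 err 5.9
w16 under [-1.5  3.8  2.1] zaxis [ 0.072 -0.02   0.997] tilt 0.075 yaw -35.1 err 1.03
w16 under [ -0.7 -26.7  21. ] zaxis [0.047 0.887 0.46 ] tilt 1.093 yaw -17.6 err 5.68
```

move_arm([
  [0,0,2,0,0,0,0.0545],
  [0,0,4,0,0,0,0.0545],
  [0,0,4,0,0,0,0.0545],
])

```text
clock: 17.65
position: [0.5678, -0.1116, 0.0761]
ee_rot: [0.994, -0.111, -0.0, 0.0]
ft_force: [-0.7, -0.9, -0.3]
grip_width: 0.636
```

```bash
python3 st.py
```

```text
yaw -12.72 pos [ 0.5678 -0.1116  0.0761] F [-0.66 -0.9  -0.3 ] M [-0.134 -0.118 -0.026] q7 -0.3 g 54.34 17.65
```

move_arm([
  [0,0,2,0,0,0,0.0545],
  [0,0,3,0,0,0,0.0545],
  [0,0,3,0,0,0,0.0545],
])

```text
clock: 17.95
position: [0.5679, -0.1119, 0.0761]
ee_rot: [0.991, -0.137, -0.0, 0.0]
ft_force: [1.0, -2.4, -0.2]
grip_width: 0.639
```

```bash
python3 st.py; python3 hexm.py w17 |head -1
```

```text
yaw -15.75 pos [ 0.5679 -0.1119  0.0761] F [ 1.05 -2.39 -0.19] M [-0.388 -0.225  0.037] q7 -0.35 g 54.57 17.95
210271 (95, 400) 183 [[488, 28], [554, 154], [541, 415], [330, 545], [80, 457], [41, 211], [332, 0], [452, 0]]
```

move_arm([
  [0,0,1,0,0,0,0.0545],
  [0,0,2,0,0,0,0.0545],
  [0,0,2,0,0,0,0.0545],
])

```text
clock: 18.3
position: [0.5678, -0.1119, 0.0761]
ee_rot: [0.988, -0.155, -0.0, 0.0]
ft_force: [2.7, -2.7, -0.2]
grip_width: 0.637
```

```bash
python3 st.py
```

```text
yaw -17.86 pos [ 0.5678 -0.1119  0.0761] F [ 2.67 -2.7  -0.17] M [-0.746 -0.321  0.082] q7 -0.38 g 54.42 18.3
```

move_arm([
  [0,0,1,0,0,0,0.0545],
  [0,0,2,0,0,0,0.0545],
  [0,0,2,0,0,0,0.0545],
])

```text
clock: 18.6
position: [0.5678, -0.1118, 0.0761]
ee_rot: [0.985, -0.172, -0.0, 0.0]
ft_force: [2.1, -4.2, -0.6]
grip_width: 0.638
```

```bash
python3 st.py
```

```text
yaw -19.87 pos [ 0.5678 -0.1118  0.0761] F [ 2.13 -4.2  -0.56] M [-0.881 -0.4    0.19 ] q7 -0.42 g 54.5 18.6
```

move_arm([
  [0,0,0,0,0,0,0.0545],
  [0,0,0,0,0,0,0.0545],
])

```text
clock: 18.8
position: [0.5678, -0.1118, 0.0761]
ee_rot: [0.985, -0.172, -0.0, 0.0]
ft_force: [2.2, -4.8, 0.0]
grip_width: 0.639
```

```bash
python3 st.py
```

```text
yaw -19.81 pos [ 0.5678 -0.1118  0.0761] F [ 2.19 -4.85  0.01] M [-0.933 -0.359  0.123] q7 -0.42 g 54.54 18.8
```

move_arm([
  [0,0,0.7,0,0,0,0.0545],
  [0,0,0.7,0,0,0,0.0545],
])

```text
clock: 19.0
position: [0.5678, -0.1118, 0.0761]
ee_rot: [0.984, -0.178, -0.0, 0.0]
ft_force: [2.2, -4.6, 0.0]
grip_width: 0.638
```

```bash
python3 st.py;python3 hexm.py w18 |head -1
```

```text
yaw -20.55 pos [ 0.5678 -0.1118  0.0761] F [ 2.17 -4.56  0.03] M [-1.004 -0.329  0.243] q7 -0.43 g 54.45 19.0
211348 (95, 400) 183 [[484, 27], [554, 154], [542, 416], [331, 549], [83, 462], [38, 219], [324, 0], [448, 0]]
```

move_arm([
  [0,0,0,0,0,0,0.0545],
])

```text
clock: 19.15
position: [0.5678, -0.1117, 0.0761]
ee_rot: [0.984, -0.178, -0.0, 0.0]
ft_force: [2.2, -4.9, -0.1]
grip_width: 0.638
```

```bash
python3 - <<'E'
from h import *
v=[]
for i in range(8):
    cams.camera('top'); v.append(manip.get_obs()['torque'][2])
print(np.round(v,3),np.mean(v))
E
```

```text
[0.291 0.252 0.259 0.256 0.266 0.287 0.271 0.251] 0.2666642426282293
```

Averaged torque is about 0.27 N m minus sensor bias, so the nut is snug. I'll release and retreat.

move_arm([
  [0,0,0,0,0,0,0.058],
  [0,0,0,0,0,0,0.064],
  [0,0,0,0,0,0,0.075],
  [0,0,0,0,0,0,0.085],
  [0,0,0,0,0,0,0.085],
])

```text
clock: 20.05
position: [0.5677, -0.1113, 0.076]
ee_rot: [0.984, -0.178, -0.001, -0.0]
ft_force: [0.2, -0.4, -0.0]
grip_width: 0.997
```

```bash
python3 - <<'E'
from h import *
v=[]
for i in range(6):
    cams.camera('top'); v.append(manip.get_obs()['torque'][2])
print(np.round(v,3),np.mean(v))
E
python3 st.py; python3 hexm.py w19|head -1
```

```text
[ 0.029  0.006  0.012 -0.024 -0.015 -0.001] 0.001063206853230399
yaw -20.51 pos [ 0.5678 -0.1116  0.076 ] F [-0.42  0.25  0.53] M [ 0.029  0.014 -0.001] q7 -0.43 g 85.12 20.35
219934 (95, 400) 173 [[534, 94], [591, 290], [548, 414], [335, 549], [87, 468], [45, 357], [35, 223], [319, 0], [449, 0]]
```

move_arm([
  [0,0,0,0,0,-0.02,0.085],
  [0,0,0,0,0,-0.05,0.085],
  [0,0,0,0,0,-0.09,0.085],
  [0,0,0,0,0,-0.12,0.085],
  [0,0,0,0,0,-0.12,0.085],
  [0,0,0,0,0,-0.12,0.085],
  [0,0,0,0,0,-0.12,0.085],
])

```text
clock: 21.1
position: [0.5673, -0.1116, 0.1948]
ee_rot: [0.984, -0.178, -0.001, 0.0]
ft_force: [0.8, 0.1, 0.3]
grip_width: 0.998
```

```bash
python3 - <<'E'
from h import *
o=manip.get_obs();P=cams.camera_params('wrist');im=cams.camera('wrist')[:,:,::-1].copy()
p=proj(P,[.568,-.111,.06])[0];print(p,o['position'])
cv2.imwrite('pics/fin.png',im);np.savez('pics/fin.npz',P=P)
g=cv2.cvtColor(im,cv2.COLOR_BGR2GRAY);x,y=p.astype(int)
hs=cv2.cvtColor(im,cv2.COLOR_BGR2HSV)
c=cv2.resize(g[y-60:y+50,x-60:x+60],None,fx=.5,fy=.5,interpolation=cv2.INTER_AREA)
for r in c: print(''.join('#' if v<90 else '+' if v<160 else '.' if v<205 else ' ' for v in r))
E
```

```text
[256.59445235 182.88677941] [ 0.56726523 -0.11161425  0.19480262]
##++++++++#+.                                   .+#++++++++#
#++++++++#+                                       .+++++++##
+++++++#+.                                          ++++++++
++++++#+                                             +#+++++
+++++#+                                               ++++++
++++#+                                                 +++++
+++#+                    ++++.                          ++++
++#+                     .....                           +++
+++.                     .....                           .++
++.                      ....+                            ++
++                       .......                           +
#.+                     .+++++++++++.                      .
++##.                .++............+++.                    
.#++#+              ++.................+.                  .
 +++++#+          .+......+##++.........++               .##
  .+#++#+        ++......+#####++.........+.           .##++
    .+++.       +.......+##++#####++.......+.        .+#++
[... 1620 characters left out ...]
+######+........             
+          .......++...+###+#########+........              
+.          .........+..++#########++.......               +
##.            ...........++++++++.........               .+
##+              ........................                 ++
++#+               ...........++++......                 .++
+++#.                 ........+++......                 .+++
#++##.                   ............                  .++++
###+++.                    .........                  .+++++
+#+++##.                      ....                   .++++++
+#+#####+                                           .+++++++
++#######+                  +#+                    .++++++++
```

```bash
python3 - <<'E'
from h import *
im=cv2.imread('pics/fin.png');d=np.load('pics/fin.npz',allow_pickle=True);P=d['P'].item()
x,y=196,122
c=cv2.resize(im[y:y+120,x:x+120],None,fx=4,fy=4,interpolation=cv2.INTER_CUBIC)
g=cv2.cvtColor(c,cv2.COLOR_BGR2GRAY)
# ear tips: bright cover > 205 vs nut
m=np.uint8(g<205)*255
n,l,s,ce=cv2.connectedComponentsWithStats(m); k=l[300,120]; 
print([(i,s[i][4],ce[i].round(0).tolist()) for i in range(1,n) if s[i][4]>500],k)
mm=np.uint8(l==k)*255
cs=max(cv2.findContours(mm,cv2.RETR_EXTERNAL,cv2.CHAIN_APPROX_NONE)[0],key=cv2.contourArea).reshape(-1,2)
px=(cs+.5)/4-.5+[x,y]
W=onplane(P,px,.061)-[.5675,-.111,0]
a=np.degrees(np.arctan2(W[:,1],W[:,0]));r=np.hypot(W[:,0],W[:,1])*1e3
for b in range(-180,180,8):
    q=r[(a>=b)&(a<b+8)]
    if len(q): print(b,q.max().round(1),end='; ')
E
```

```text
[(1, np.int32(6613), [33.0, 57.0]), (2, np.int32(3931), [450.0, 29.0]), (3, np.int32(87355), [242.0, 247.0]), (4, np.int32(1680), [454.0, 134.0]), (5, np.int32(8590), [48.0, 439.0]), (6, np.int32(7595), [433.0, 443.0]), (7, np.int32(1228), [234.0, 455.0])] 3
-180 37.0; -172 41.4; -164 41.8; -156 39.4; -148 38.3; -140 37.3; -132 37.4; -124 38.7; -116 40.6; -108 41.8; -100 40.1; -92 38.0; -84 36.3; -76 36.1; -68 36.6; -60 37.6; -52 41.5; -44 41.6; -36 41.1; -28 34.4; -20 34.3; -12 34.6; -4 34.3; 4 34.9; 12 34.7; 20 34.8; 28 34.9; 36 35.2; 44 35.2; 52 35.3; 60 35.2; 68 42.9; 76 43.2; 84 37.6; 92 35.3; 100 35.0; 108 35.0; 116 34.7; 124 35.0; 132 34.6; 140 34.9; 148 34.5; 156 35.0; 164 34.8; 172 34.7;
```

```bash
python3 -c "
from workcell import manip
print(manip.hand_in(),manip.get_obs()['clock'])"
```

```text
the job is handed in; nothing more can be done
the job is handed in; nothing more can be done
```

I threaded the nut onto the stud, tightened it, let it go and handed the job in at about 21 s. The hand-in gave no verdict.

**How it went:**
- **Setting on the crown:** I gripped the nut on its flats and set it down with the ears in line with the ribs. The camera measured it at about 13 mm above the cover, tilted 0.01 rad.
- **Drop:** Turning anticlockwise with the fingers held loosely, the nut first tilted about 0.2 rad with one lug in its gap. I opened the fingers, turned a few degrees more and released it. It then dropped level, measured at 5.6 mm above the cover and 0.01 rad.
- **Tightening:** I turned it about 105° clockwise. Its height stopped changing on the cover well before the torque climbed.

**Last checks:**
- **Torque:** It averaged 0.27 N m before release, with the sensor reading zero afterwards. That is slightly over the 0.15–0.25 snug band but below the 0.45 limit.
- **Seating:** After release the flange outline was centred on the stud. It read about 35 mm radius where 34 mm is expected, so it looks seated to within 1–2 mm.
- **Disagreement:** The camera fits taken while the nut was turning down read about 2 mm up, about 4 mm off to the side and 0.07 rad tilted. I put that down to poorly picked corners hidden by the flange.
- **Not measured:** I could not measure the clamping force after release. I did not check the other bench objects, but the arm never went near them.

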